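Load the sample carrier through the spring-closed light flap

ROBOT

A 6-joint arm with a two-finger parallel gripper is mounted at the origin on the work surface. World frame = base frame: x ahead of the robot, y to its left, z up, the work surface at z = 0. Lengths are in mm, angles in rad, forces in N, time in s.
With the tool pointing down it reaches from about 275 to 875 mm from the base axis. Payload 12.5 kg.
Tool frame: the origin (TCP) lies at the very end of the fingers, on their centre line; the grasp point (between the pads) lies 19 mm behind it; z points along the fingers, y is the direction in which the jaws open and shut (so a half turn about z gives the same grasp; the last joint's range is limited). The gripper opens to 85 mm and grips with 20 to 120 N. Pads are 22 mm wide; open, the fingers measure 114 mm over their backs; the gripper's body (76 mm by 85 mm) begins 54 mm behind the grasp point. The pads swing forward as they close: fully open they stand 13 mm farther back than shut.
Start: joints at [-1.398, 0.351, 1.652, -0, 1.139, -0.085], TCP at [140.245, -531.804, 231.29] pointing down, gripper open.
Joint ranges: [-2.75, 2.75], [-0.79, 2.1], [0.01, 2.65], [-1.57, 4.71], [0.07, 3.14], [-2.87, 2.87]. Speed limits (rad/s): [2.22, 2.22, 2.79, 3.14, 3.14, 3.14].

INTERFACE

Orientations are given as a unit quaternion [w, x, y, z].
In Python, from workcell import ctrl, snapshot, camera_info gives the robot as it stands.
- The arm moves only by the tool send_rows, never from a script. Its argument "deltas" is a list of rows, each an object of numbers: "tx", "ty", "tz": the shift along the tool's x, y, z in cm; "turn": the turn about the tool's z in rad. A call has 1 to 20 rows; each row is the pose to reach, as a shift and turn from the pose commanded when the call began, along the tool's axes at that moment; what a row does not reach only later rows make up. A row lasts 1/10 s, in which the tool goes at most 50 mm and 8.59 degrees, less where a joint would pass 70% of its speed; a pose out of reach is approached as far as the arm can. A call with a gripper value outside its range is refused whole. "grip" is the closure in counts, from 0 (fully open) to 255 (shut), set as the call begins (left out, the last holds). The fingers move at their own pace and stop on an object; "force" is the grip in N (left out, the last holds). Time passes only in rows, so rows that repeat a pose let the fingers close. It gives the time, the measured TCP pose, the force and the opening at its end, in the units of the state.
- ctrl.sense(): the state, without advancing time (a new reading comes with each control period).
- snapshot(name): name is "side" or "top" or "wrist"; returns the picture (400x640x3 uint8, red, green, blue); there is no depth.
- camera_info(name): a dict with "fx", "fy", "cx", "cy" (pixels), "R" (3x3) and "t" (3): a world point X has camera coordinates R X + t. Camera axes: x right, y down, z forward; pixel columns grow to the right and rows downward; lengths in mm; the calibration is good to about 2 mm. A picture is of the moment at which its call begins: read the wrist's pose just before it. camera_info takes no time and is no camera call; for the wrist camera it gives the pose at the moment of the call.
- ctrl.finish_job(): hands the job in, once; it reports no verdict.
The state is a dict: "time_s": time; "qpos": joint angles; "qd": joint speeds; "tau": joint torques, N m; "ee_pos": TCP position; "tcp_rot": TCP orientation; "ft_force": force on the tool from outside, world axes, zero at the start; "ft_torque": the same for the moment, N m; "finger_gap": opening from 0.0 (shut) to 1.0 (fully open).
Only numpy, scipy, OpenCV 4.12 (cv2) and the standard library are available. Lean on these libraries where they do the work, as an engineer would, in place of code of your own. Each camera call takes 0.05 s, during which the arm holds its last target.

TASK

Load the sample into the port: hold the spring-closed flap open by pressing one fingertip down on its thumb bar, and meanwhile with the other fingertip push the sample carrier by its orange tab along the guide, under the flap, fully home against the end stop. Then let the flap spring shut behind it and take the fingers clear. Only push the carrier, do not pick it up, and do not disturb the things standing around.

Things in the scene. Friction and masses are not known exactly. Their poses are not given: they have to be found in the camera images.
- station: Sample port, fixed: black base plate 325 x 190 mm, 10 mm thick, with guide, flap, end stop and grey detector housing (58 mm tall) at the far end. May stand turned. Origin: table level, on the guide's centre line, below the outer face of the shut flap's front skirt. x = pushing direction (along the guide, under the flap), y left, z up. Positions below are in this frame, heights above the table.
- guide_entry (a point): Start of the guide, at x = -136 mm, on its centre line, 10 mm up (the floor between the rails). Two straight steel rails, tops 20 mm up, inner faces at y = -22 and +22 mm, run from here to x = +54 mm.
- end_stop (a point): Centre of the end stop's face at x = +49 mm, under the hood, 20 mm up. The carrier's block rests against it when fully home.
- flap (a joint): Angle (rad) of the spring-closed flap: 0 shut, 0.65 fully open (hard stop). Pressing its thumb bar down raises its hood; about 5 N (3 to 7) at the middle of the bar's width does it, and it springs shut when let go. From 0.42 up it clears the carrier's block. Shut, its front skirt blocks the way: the carrier cannot push it aside.
- flap_hinge (a point): On the flap's turning axis, a steel rod along x at y = -48 mm, 34 mm up. Left of the rod is the hood, right of it the thumb bar. Three bearing blocks 14 mm wide in y, 40 mm tall, 10 mm long, stand under the rod at x = -132, -10 and +70 mm. This point is at x = 0.
- flap_skirt (a point): Middle of the lower edge of the front skirt of the white hood, outer face. It moves with the flap. Shut: y = +5 mm, 19 mm up. Skirt: x = 0 to 4 mm, 46 mm wide. Hood: x = 0 to 64, y = -44 to +30 mm, 37 mm up when shut; its left edge rises to about 83 mm fully open.
- thumb_bar (a point): Centre of the top of the thumb bar: red plate with ribbed black rubber top 28 mm wide, 104 mm long, from x = -125 to -21 mm beside the guide. Moves with the flap. Middle at y = -77 mm, 45 mm up when shut, 30 mm up at angle 0.5, 25 mm at 0.65. The bar stays level along x, so a fingertip pressing on it can slide along it and keep the flap open.
- carrier: Sample carrier, loose, about 0.18 kg, lying between the rails with 2 mm play each side: bright aluminium block 40 x 40 mm, 20 mm tall, amber glass disc on top; a flat tongue (20 mm wide, 5 mm high) runs back from it to the push tab. Origin: centre of the block's underside, x axis towards the flap. Starts 30 to 55 mm before the station's origin; fully home its origin is at x = +29 mm.
- push_tab (a point): Centre of the rear face (towards the robot) of the carrier's upright orange push tab, 50 mm behind the carrier's origin, 28 mm up. Tab 6 mm thick, 36 mm wide, its top 46 mm up. With the carrier home this face is at x = -21 mm, still outside; the shut skirt then drops over the tongue behind the block.
- vial: small amber bottle, 32 mm across, 62 mm tall, standing left of the port. Not part of the job. Origin at its underside.
- flask: conical glass flask, 68 mm across, 96 mm tall, left of the port. Not part of the job. Origin at its underside.
- cap_ring: black plastic lens-tube ring, 48 mm across, 14 mm tall, lying left of the port. Not part of the job. Origin at its underside.
- hex_key: L-shaped steel hex key, 90 by 26 mm, 6 mm thick, lying right of the port. Not part of the job. Origin at the middle of its long arm.
- screwdriver: screwdriver, 170 mm long, yellow handle, lying far right of the port. Not part of the job. Origin at its underside.
- mirror: post-mounted mirror on a 40 by 50 mm black foot, 84 mm tall, standing right of the port. Not part of the job. Origin at its underside.
- optic_box: small square box with blue lid, 50 mm, 25 mm tall, left of the port. Not part of the job. Origin at its underside.
Things that resemble listed ones, but are neither listed nor needed, are in the scene too. Leave any pink or red look-alike of the carrier alone.

How it is judged:
By the outcome, as a careful person would: the job done as asked, in the order asked, and still so for the second after the job is handed in, with the robot touching nothing.
It also fails if it takes over 48 s, if anything falls off the work surface, if the arm or the gripper's body presses on something with over 40 N, if the wrist force passes 120 N, or if a joint passes its speed limit or range.

## Working session

There is one attempt and no reset: what is moved stays moved. The work goes in short steps, Python scripts to look and compute and a tool call to move; the robot and the scene stay as the last step left them, time stands still between calls to the robot, and variables do not carry over. Pictures are saved under pics/ and viewed, and the job is handed in when it is done.

Besides the shell and the picture viewer there is one more tool, called after "Emit:" as name(argument=value, ...), one argument or row to a line, values as JSON. send_rows: Moves the arm, as the interface text tells. Its arguments: {"type":"object","properties":{"deltas":{"type":"array"},"grip":{"type":"number"},"force":{"type":"number"}},"required":["deltas"]}

```bash
mkdir -p pics; ls
python3 - <<'E'
from workcell import ctrl, snapshot, camera_info
import cv2
for n in ["side","top","wrist"]:
    im=snapshot(n); cv2.imwrite(f"pics/{n}0.png",im[:,:,::-1]); c=camera_info(n); print(n,c)
s=ctrl.sense(); print(s)
E
```

```text
pics
side {'fx': 417.801948201063, 'fy': 417.801948201063, 'cx': 316.78906310755025, 'cy': 201.17442158370585, 'R': array([[-0.97321265, -0.22967693,  0.01027803],
       [-0.17052919,  0.69115748, -0.70229704],
       [ 0.15419769, -0.68523707, -0.71180983]]), 't': array([498.32410617, 138.28964055, 895.18059064])}
top {'fx': 476.86651206082115, 'fy': 476.86651206082115, 'cx': 322.2547219822936, 'cy': 203.57930938758292, 'R': array([[-0.00450259, -0.99998883,  0.00143876],
       [-0.97273752,  0.00404627, -0.23187357],
       [ 0.23186515, -0.00244356, -0.97274487]]), 't': array([  31.73079832,  540.87997344, 1062.45562322])}
wrist {'fx': 355.7435856895943, 'fy': 355.7435856895943, 'cx': 320.20402234664726, 'cy': 201.6330282457352, 'R': array([[ 0.25521815, -0.96688296, -0.00101673],
       [-0.91770509, -0.242568  ,  0.31460791],
       [-0.30443565, -0.0793606 , -0.94922117]]), 't': array([-549.48714545,  -41.89980147,  379.05020508])}
{'time_s': 0.15, 'qpos': array([-1.39759002e+00,  3.51081743e-01,  1.65224577e+00,  8.79608943e-06,
        1.13913700e+00, -8.46386767e-02]), 'qd': array([ 2.95184013e-04, -1.58126164e-03, -1.20823293e-03,  7.15124794e-05,
       -2.14851384e-04,  1.16048666e-03]), 'tau': array([ 4.33252935e-04, -5.06248856e+01, -2.91503334e+01, -8.72584292e-05,
        3.38337290e-03,  4.24245854e-05]), 'ee_pos': array([ 140.21157099, -531.56942541,  230.91083565]), 'tcp_rot': array([-4.35682225e-04,  9.91701143e-01,  1.28563812e-01, -1.53085518e-05]), 'ft_force': array([ 1.12729114,  0.34995093, -0.30554992]), 'ft_torque': array([-0.02285228,  0.01139628,  0.03997775]), 'finger_gap': 1.00062546325674}
```

View pics/top0.png

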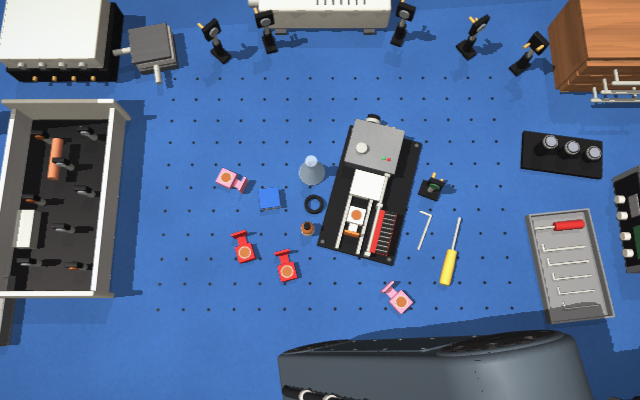

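View pics/side0.png

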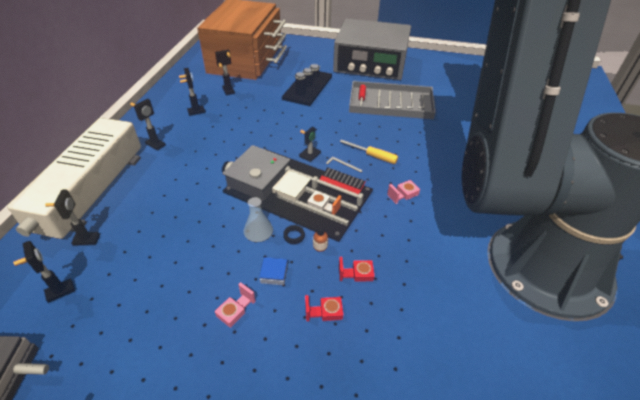

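View pics/wrist0.png

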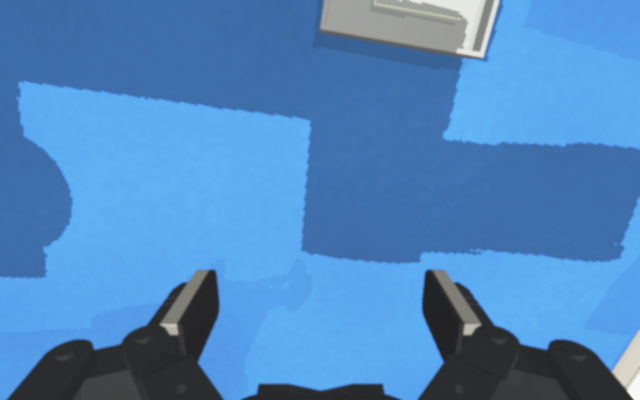

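Run:
```python
import cv2
a=cv2.imread("pics/top0.png")[105:275,295:465]; cv2.imwrite("pics/top0c.png",cv2.resize(a,None,fx=3.5,fy=3.5,interpolation=cv2.INTER_CUBIC))
a=cv2.imread("pics/side0.png")[120:250,210:390]; cv2.imwrite("pics/side0c.png",cv2.resize(a,None,fx=4.4,fy=4.4,interpolation=cv2.INTER_CUBIC))
```

```text
(no output)
```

View pics/top0c.png

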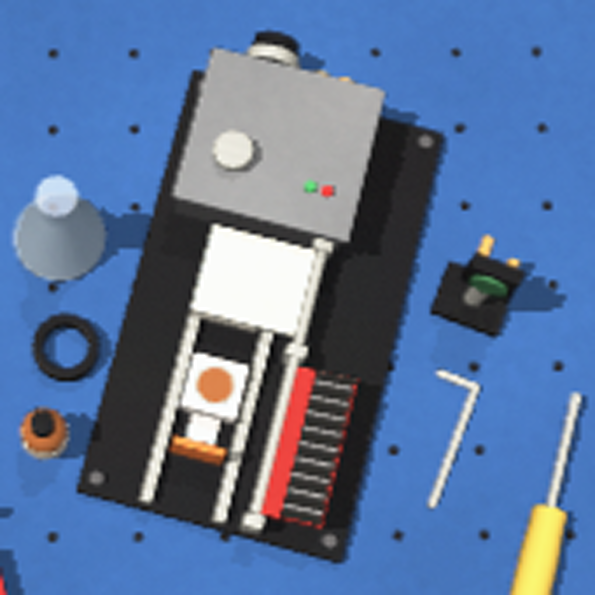

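View pics/side0c.png

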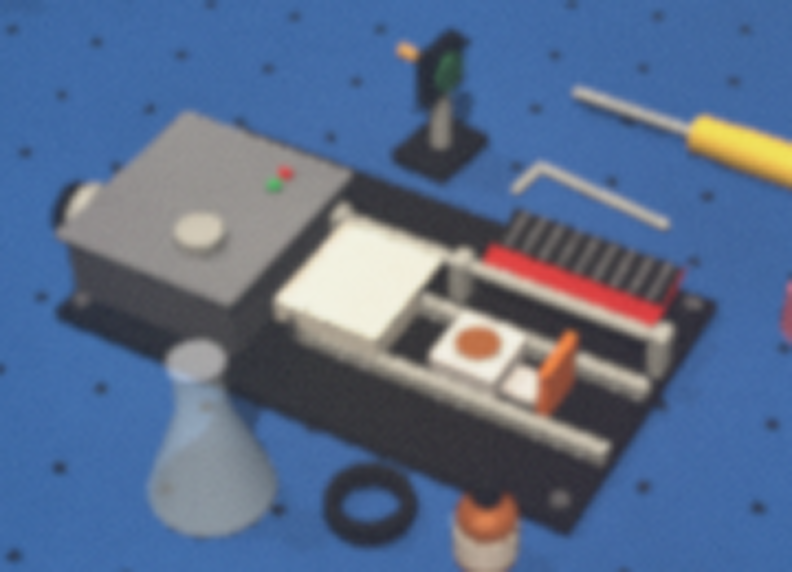

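```bash
cat > h.py <<'E'
import numpy as np
from scipy.optimize import least_squares
from workcell import camera_info
def proj(c,X):
    p=np.asarray(X)@c["R"].T+c["t"]; return np.stack([c["fx"]*p[:,0]/p[:,2]+c["cx"],c["fy"]*p[:,1]/p[:,2]+c["cy"]],1)
def ray(c,uv):
    d=c["R"].T@np.array([(uv[0]-c["cx"])/c["fx"],(uv[1]-c["cy"])/c["fy"],1]); return -c["R"].T@c["t"],d
def tri(c1,u1,c2,u2):
    o1,d1=ray(c1,u1);o2,d2=ray(c2,u2)
    s=np.linalg.lstsq(np.stack([d1,-d2],1),o2-o1,rcond=None)[0]
    a=o1+s[0]*d1;b=o2+s[1]*d2; return (a+b)/2,np.linalg.norm(a-b)
def atz(c,uv,z):
    o,d=ray(c,uv); return o+d*(z-o[2])/d[2]
def st(p,X):
    c,s=np.cos(p[2]),np.sin(p[2]); X=np.atleast_2d(X)
    return np.stack([p[0]+c*X[:,0]-s*X[:,1],p[1]+s*X[:,0]+c*X[:,1],X[:,2]],1)
def inv(p,W):
    c,s=np.cos(p[2]),np.sin(p[2]); W=np.atleast_2d(W)-[p[0],p[1],0]
    return np.stack([c*W[:,0]+s*W[:,1],-s*W[:,0]+c*W[:,1],W[:,2]],1)
E
cat > m1.py <<'E'
from h import *
T=camera_info("top");S=camera_info("side")
ft=lambda q:(np.array(q,float)+.5)/3.5-.5+[295,105]
fs=lambda q:(np.array(q,float)+.5)/4.4-.5+[210,120]
P={"hfl":((0,30,37),(192,313),(383,343)),"hfr":((0,-44,37),(300,336),(445,258)),"hbl":((64,30,37),(212,226),(278,300)),
"hbr":((64,-44,37),None,(350,216)),"bno":((-125,-91,45),(322,528),(684,272)),"bfo":((-21,-91,45),(357,378),(520,210)),
"lr":((-136,25,20),(147,498),(607,446)),"rr":((-136,-25,20),(220,519),(647,385))}
X=np.array([v[0] for v in P.values()],float)
def res(p):
    r=[]
    for C,i,f in((T,1,ft),(S,2,fs)):
        u=proj(C,st(p,X))
        r+=[u[k]-f(v[i]) for k,v in enumerate(P.values()) if v[i]]
    return np.array(r).ravel()
o=least_squares(res,[500,-50,-.2],loss="soft_l1",x_scale=[10,10,.1]);p=o.x;print("pose",p,np.round(res(p).reshape(-1,2),1).tolist())
np.save("st.npy",p)
for k,v in P.items():
    if v[1]:
        w,e=tri(T,ft(v[1]),S,fs(v[2]));print(k,v[0],inv(p,w).round(1),round(e,1))
# tab top rear corners z46, block corners
for n,q,q2 in(("tab top rear L",(174,445),(541,408)),("tab rear R",(224,460),(577,335))):
    w,e=tri(T,ft(q),S,fs(q2));print(n,inv(p,w).round(1),e.round(1),inv(p,atz(T,ft(q),46)).round(1))
print("disc",inv(p,atz(T,ft((215,384)),31)).round(1),inv(p,atz(S,fs((478,343)),31)).round(1))
for n,q in (("mirror",(475,297)),("flask",(60,238)),("hex",(432,505)),("vial",(43,430))):print(n,inv(p,atz(T,ft(q),5)).round())
E
python3 m1.py
```

```text
pose [ 5.65075826e+02 -6.60803252e+01 -2.70003827e-01] [[0.1, -0.9], [-1.2, 0.3], [0.8, -0.3], [-0.2, -0.2], [-0.1, 0.8], [0.4, 1.4], [-0.3, 0.9], [-1.3, -1.1], [-0.0, -0.2], [-0.4, -0.5], [-0.6, 0.9], [0.3, -0.2], [-0.5, 0.0], [0.3, -0.0], [0.5, 0.1]]
hfl (0, 30, 37) [[-2.3 29.4 34.2]] 1.6
hfr (0, -44, 37) [[  2.1 -47.   33. ]] 0.9
hbl (64, 30, 37) [[62.2 31.7 37.6]] 0.6
bno (-125, -91, 45) [[-124.7  -91.5   43.6]] 0.9
bfo (-21, -91, 45) [[-20.8 -91.   45.7]] 3.0
lr (-136, 25, 20) [[-134.4   26.5   21.2]] 2.7
rr (-136, -25, 20) [[-134.1  -25.3   19.2]] 1.0
tab top rear L [[-92.7  18.1  19.9]] 0.8 [[-97.1  18.2  46. ]]
tab rear R [[-96.9 -16.7  45.5]] 2.4 [[-98.1 -16.9  46. ]]
disc [[-45.5   1.6  31. ]] [[-46.    1.5  31. ]]
mirror [[  71. -163.    5.]]
flask [[ 35. 136.   5.]]
hex [[ -83. -166.    5.]]
vial [[-103.  110.    5.]]
```

```bash
cat > d.py <<'E'
import sys
from h import *
from workcell import ctrl
from scipy.spatial.transform import Rotation as Ro
p=np.load("st.npy")
def go(x,y,z):
    s=ctrl.sense();q=s["tcp_rot"];R=Ro.from_quat([q[1],q[2],q[3],q[0]]).as_matrix()
    w=st(p,[x,y,z])[0];d=R.T@(w-s["ee_pos"])/10
    yaw=np.arctan2(R[1,0],R[0,0])
    print("t",s["time_s"],"now st",inv(p,s["ee_pos"]).round(1),"delta cm",d.round(2),"turn",(yaw-p[2]).round(3),"F",s["ft_force"].round(1),"gap",s["finger_gap"].round(3))
if __name__=="__main__":
    go(*map(float,sys.argv[1:4]))
    c=camera_info("wrist");print("cam st",inv(p,-c["R"].T@c["t"]).round())
E
python3 d.py -119 -38.5 130
```

```text
Traceback (most recent call last):
  File "d.py", line 12, in <module>
    go(*map(float,sys.argv[1:4]))
    ~~^^^^^^^^^^^^^^^^^^^^^^^^^^^
  File "d.py", line 10, in go
    print("t",s["time_s"],"now st",inv(p,s["ee_pos"]).round(1),"delta cm",d.round(2),"turn",(yaw-p[2]).round(3),"F",s["ft_force"].round(1),"gap",s["finger_gap"].round(3))
                                                                                                                                                 ^^^^^^^^^^^^^^^^^^^^^
AttributeError: 'float' object has no attribute 'round'
```

```bash
sed -i 's/s\["finger_gap"\].round(3)/s["finger_gap"]/' d.py; python3 d.py -119 -38.5 130
```

```text
t 0.15 now st [[-285.3 -562.   230.9]] delta cm [ 40.73 -36.84  10.13] turn 0.528 F [ 1.1  0.3 -0.3] gap 1.00062546325674
cam st [[-217. -522.  372.]]
```

Emit:
send_rows(
  deltas=[
    {"tx": 10, "ty": -9, "tz": 0, "turn": 0.13},
    {"tx": 20, "ty": -18, "tz": 0, "turn": 0.26},
    {"tx": 30, "ty": -27, "tz": 0, "turn": 0.39},
    {"tx": 40.7, "ty": -36.8, "tz": 0, "turn": 0.528},
    {"tx": 40.7, "ty": -36.8, "tz": 0, "turn": 0.528},
    {"tx": 40.7, "ty": -36.8, "tz": 0, "turn": 0.528},
    {"tx": 40.7, "ty": -36.8, "tz": 0, "turn": 0.528},
    {"tx": 40.7, "ty": -36.8, "tz": 0, "turn": 0.528},
    {"tx": 40.7, "ty": -36.8, "tz": 0, "turn": 0.528},
    {"tx": 40.7, "ty": -36.8, "tz": 0, "turn": 0.528},
    {"tx": 40.7, "ty": -36.8, "tz": 0, "turn": 0.528},
    {"tx": 40.7, "ty": -36.8, "tz": 4, "turn": 0.528},
    {"tx": 40.7, "ty": -36.8, "tz": 8, "turn": 0.528},
    {"tx": 40.7, "ty": -36.8, "tz": 10, "turn": 0.528},
    {"tx": 40.7, "ty": -36.8, "tz": 10, "turn": 0.528},
    {"tx": 40.7, "ty": -36.8, "tz": 10, "turn": 0.528},
    {"tx": 40.7, "ty": -36.8, "tz": 10, "turn": 0.528},
  ],
  grip=60,
)

```text
time_s: 1.85
ee_pos: [440.7, -72.5, 132.6]
tcp_rot: [0.0, 0.991, -0.135, 0.001]
ft_force: [0.1, -1.0, 0.2]
finger_gap: 0.767
```

```bash
python3 d.py -119 -38.5 130
python3 - <<'E'
from workcell import snapshot
import cv2
for n in ["wrist","side","top"]:
    im=snapshot(n); cv2.imwrite(f"pics/{n}1.png",im[:,:,::-1])
E
```

```text
t 1.85 now st [[-118.1  -39.4  132.6]] delta cm [-0.09 -0.09  0.26] turn -0.0 F [ 0.1 -1.   0.2] gap 0.7672521982002773
cam st [[-39. -40. 274.]]
```

View pics/wrist1.png

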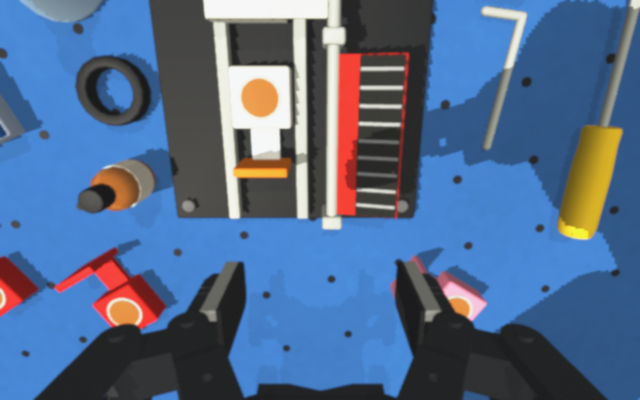

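View pics/side1.png

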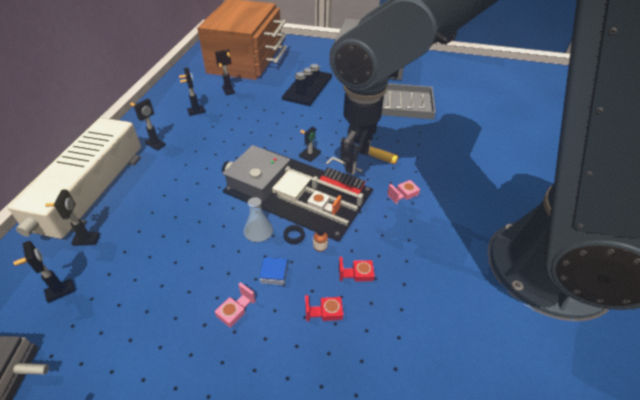

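Run:
```python
import cv2
a=cv2.imread("pics/wrist1.png")
b=a[235:345,180:460]; cv2.imwrite("pics/w1f.png",cv2.resize(b,None,fx=2.8,fy=2.8,interpolation=cv2.INTER_CUBIC))
b=a[0:235,160:430]; cv2.imwrite("pics/w1s.png",cv2.resize(b,None,fx=2.5,fy=2.5,interpolation=cv2.INTER_CUBIC))
```

```text
(no output)
```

View pics/w1f.png

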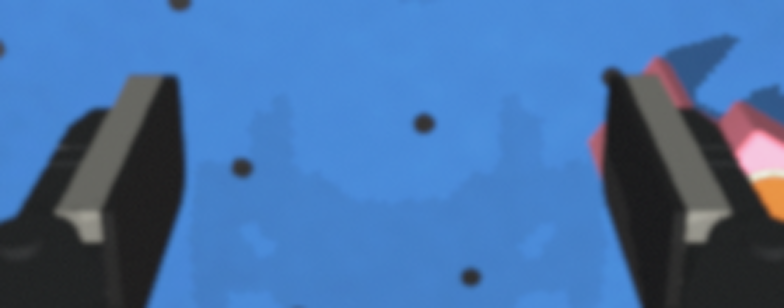

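View pics/w1s.png

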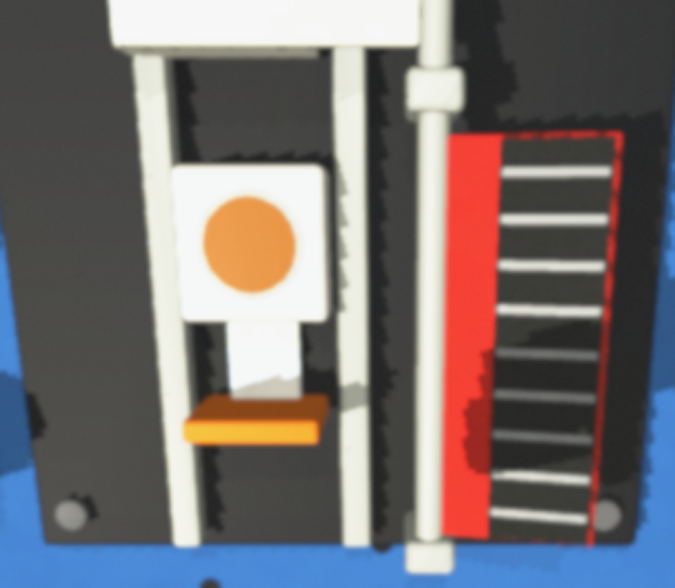

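```bash
cat > m2.py <<'E'
from h import *
W=camera_info("wrist");p=np.load("st.npy")
ff=lambda q:(np.array(q,float)+.5)/2.8-.5+[180,235]
fw=lambda q:(np.array(q,float)+.5)/2.5-.5+[160,0]
for z in(0,3,6,9,12):
    print(z,[ (inv(p,atz(W,ff(q),132.6+z))[0]-[-118.1,-39.4,0]).round(1)[:2].tolist() for q in((128,75),(179,75),(605,75),(655,75))])
for n,q,z,e in(("lrail in",(200,545),20,(-136,22)),("lrail out",(173,545),20,""),("rrail in",(343,545),20,(-136,-22)),("hood fl",(113,46),37,(0,30)),("hood fr",(420,46),37,(0,-44)),
 ("bar no",(590,545),45,(-125,-91)),("bar fo",(622,131),45,(-21,-91)),("block fl",(172,165),30,"+20 20"),("block rr",(328,321),30,"-20 -20"),("tab rear L",(184,444),46,""),("tab rear R",(319,444),46,""),("platecorn L",(45,545),10,""),("plate R",(633,545),10,"")):
    print(n,inv(p,atz(W,fw(q),z)).round(1)[0],e)
E
python3 m2.py
```

```text
0 [[4.7, 41.4], [4.7, 33.3], [4.7, -34.1], [4.7, -42.0]]
3 [[6.3, 40.5], [6.3, 32.6], [6.3, -33.3], [6.3, -41.1]]
6 [[7.9, 39.6], [7.9, 31.9], [7.9, -32.6], [7.9, -40.2]]
9 [[9.4, 38.7], [9.4, 31.2], [9.5, -31.9], [9.5, -39.3]]
12 [[11.0, 37.8], [11.0, 30.5], [11.0, -31.2], [11.0, -38.5]]
lrail in [-135.5   21.5   20. ] (-136, 22)
lrail out [-135.5   29.7   20. ] 
rrail in [-135.5  -22.2   20. ] (-136, -22)
hood fl [-1.1 29.2 37. ] (0, 30)
hood fr [ -1.1 -44.5  37. ] (0, -44)
bar no [-126.   -91.9   45. ] (-125, -91)
bar fo [-20.6 -92.5  45. ] (-21, -91)
block fl [-27.5  18.9  30. ] +20 20
block rr [-66.9 -20.1  30. ] -20 -20
tab rear L [-97.1  17.4  46. ] 
tab rear R [-97.1 -18.2  46. ] 
platecorn L [-139.3   73.1   10. ] 
plate R [-139.3 -113.5   10. ]
```

Emit:
send_rows(
  deltas=[
    {"tz": 3},
    {"tz": 6},
    {"tz": 7.5},
    {"tz": 8},
    {"tz": 8},
    {"tz": 8},
    {"tz": 8},
  ],
  grip=52,
)

```text
invalid input at $.deltas[0]: expected keys tx, ty, tz, turn
```

```bash
python3 d.py -117 -39.5 40
python3 - <<'E'
from workcell import snapshot
import cv2
for n in ["wrist","top"]:
    im=snapshot(n); cv2.imwrite(f"pics/{n}2.png",im[:,:,::-1])
E
```

```text
t 2.0 now st [[-118.4  -39.3  132.3]] delta cm [0.12 0.02 9.23] turn -0.0 F [0.4 0.4 0.5] gap 0.7645427062366332
cam st [[-39. -40. 274.]]
```

View pics/wrist2.png

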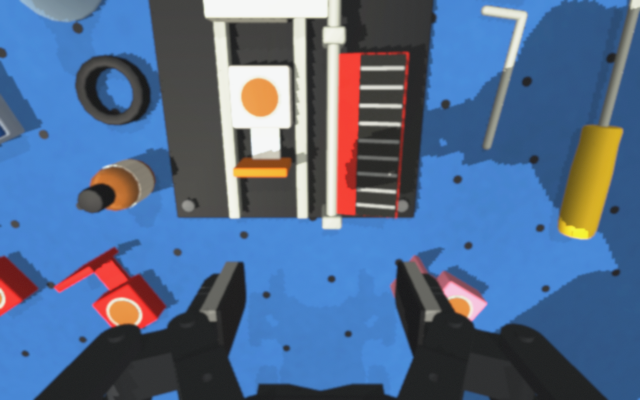

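The call was refused (all keys are required), so the arm hasn't moved. The picture shows the same view as before.

Emit:
send_rows(
  deltas=[
    {"tx": 0, "ty": 0, "tz": 3, "turn": 0},
    {"tx": 0, "ty": 0, "tz": 6, "turn": 0},
    {"tx": 0, "ty": 0, "tz": 7.5, "turn": 0},
    {"tx": 0, "ty": 0, "tz": 8, "turn": 0},
    {"tx": 0, "ty": 0, "tz": 8, "turn": 0},
    {"tx": 0, "ty": 0, "tz": 8, "turn": 0},
    {"tx": 0, "ty": 0, "tz": 8, "turn": 0},
  ],
  grip=52,
)

```text
time_s: 2.8
ee_pos: [440.5, -72.3, 52.2]
tcp_rot: [0.0, 0.991, -0.135, 0.001]
ft_force: [-1.2, -1.1, -0.7]
finger_gap: 0.797
```

```bash
python3 d.py -117 -39.5 40
python3 - <<'E'
from workcell import snapshot
import cv2
for n in ["wrist","top"]:
    im=snapshot(n); cv2.imwrite(f"pics/{n}3.png",im[:,:,::-1])
E
```

```text
t 2.8 now st [[-118.4  -39.3   52.2]] delta cm [0.13 0.02 1.22] turn -0.0 F [-1.2 -1.1 -0.7] gap 0.7966236423168962
cam st [[-39. -40. 194.]]
```

View pics/wrist3.png

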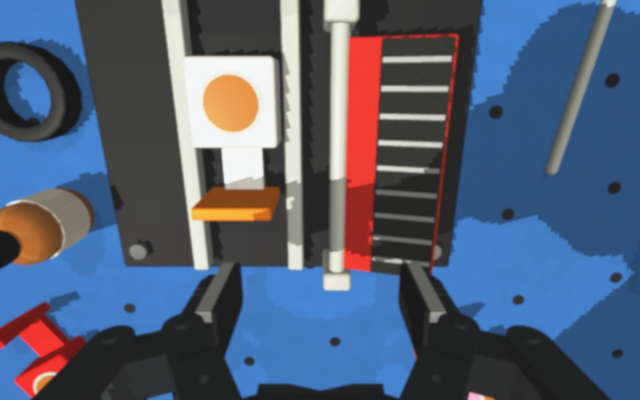

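Run:
```python
from h import *
W=camera_info("wrist");p=np.load("st.npy")
print(proj(W,st(p,[[-110.4,-72,58.5],[-107.4,-72,64],[-125,-91,45],[-125,-63,45],[-97,18,46]])).round(0))
for z in (52,58,64): print(z,inv(p,atz(W,(402,263),z)).round(1),inv(p,atz(W,(421,263),z)).round(1),inv(p,atz(W,(241,263),z)).round(1))
```

```text
[[396. 262.]
 [399. 262.]
 [428. 276.]
 [369. 276.]
 [190. 221.]]
52 [[-114.4  -76.2   52. ]] [[-114.4  -84.7   52. ]] [[-114.4   -4.7   52. ]]
58 [[-111.2  -74.7   58. ]] [[-111.2  -82.8   58. ]] [[-111.2   -6.2   58. ]]
64 [[-108.   -73.2   64. ]] [[-108.   -80.9   64. ]] [[-108.    -7.7   64. ]]
```

Emit:
send_rows(
  deltas=[
    {"tx": 0.4, "ty": 0, "tz": 0.5, "turn": 0},
    {"tx": 0.4, "ty": 0, "tz": 0.9, "turn": 0},
    {"tx": 0.4, "ty": 0, "tz": 1.2, "turn": 0},
    {"tx": 0.4, "ty": 0, "tz": 1.4, "turn": 0},
    {"tx": 0.4, "ty": 0, "tz": 1.4, "turn": 0},
    {"tx": 0.4, "ty": 0, "tz": 1.4, "turn": 0},
  ],
)

```text
time_s: 3.5
ee_pos: [443.8, -73.3, 37.3]
tcp_rot: [-0.0, 0.991, -0.135, -0.0]
ft_force: [-0.2, -0.6, 2.5]
finger_gap: 0.798
```

```bash
python3 d.py -115 -39.5 30
```

```text
t 3.5 now st [[-115.   -39.3   37.3]] delta cm [-0.    0.02  0.73] turn -0.0 F [-0.2 -0.6  2.5] gap 0.7984277668997146
cam st [[-35. -40. 179.]]
```

Emit:
send_rows(
  deltas=[
    {"tx": 0, "ty": 0, "tz": 0.3, "turn": 0},
    {"tx": 0, "ty": 0, "tz": 0.6, "turn": 0},
    {"tx": 0, "ty": 0, "tz": 0.9, "turn": 0},
    {"tx": 0, "ty": 0, "tz": 1.2, "turn": 0},
    {"tx": 0, "ty": 0, "tz": 1.3, "turn": 0},
    {"tx": 0, "ty": 0, "tz": 1.3, "turn": 0},
    {"tx": 0, "ty": 0, "tz": 1.3, "turn": 0},
  ],
)

```text
time_s: 4.2
ee_pos: [444.0, -73.4, 24.3]
tcp_rot: [0.0, 0.991, -0.135, 0.0]
ft_force: [0.8, -4.8, 4.3]
finger_gap: 0.8
```

```bash
python3 d.py -115 -39.5 24
python3 - <<'E'
from workcell import snapshot
import cv2
for n in ["wrist","side"]:
    im=snapshot(n); cv2.imwrite(f"pics/{n}4.png",im[:,:,::-1])
    if n=="side": cv2.imwrite("pics/side4c.png",cv2.resize(im[120:250,210:390,::-1],None,fx=4.4,fy=4.4,interpolation=cv2.INTER_CUBIC))
E
```

```text
t 4.2 now st [[-114.8  -39.4   24.3]] delta cm [-0.02  0.01  0.03] turn -0.0 F [ 0.8 -4.8  4.3] gap 0.80040312223417
cam st [[-35. -40. 166.]]
```

View pics/wrist4.png

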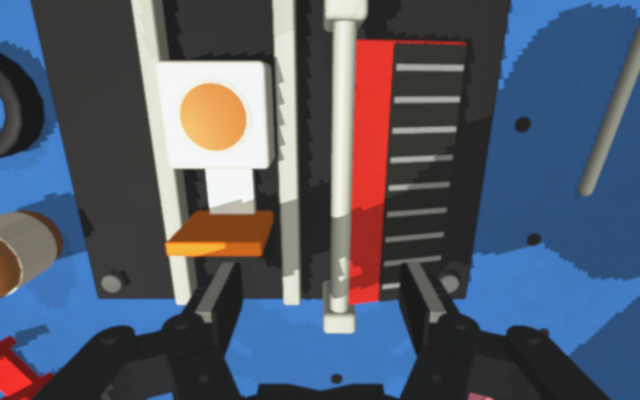

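View pics/side4c.png

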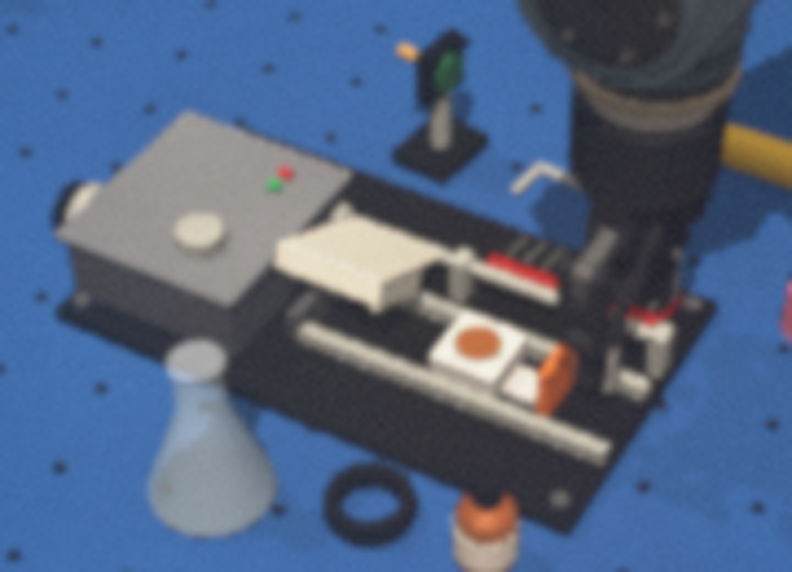

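Run:
```python
from h import *
S=camera_info("side");p=np.load("st.npy")
for a in(.35,.42,.5,.57,.65):
    c,s=np.cos(a),np.sin(a)
    f=lambda x,y,z:(x,-48+c*(y+48)-s*(z-34),34+s*(y+48)+c*(z-34))
    u=proj(S,st(p,[f(0,30,37),f(64,30,37),f(0,28,19)]));print(a,((u-[210,120]+.5)*4.4-.5).round(0).tolist())
```

```text
0.35 [[381.0, 296.0], [279.0, 255.0], [378.0, 324.0]]
0.42 [[383.0, 286.0], [281.0, 246.0], [379.0, 316.0]]
0.5 [[386.0, 275.0], [283.0, 235.0], [380.0, 306.0]]
0.57 [[389.0, 265.0], [286.0, 225.0], [382.0, 297.0]]
0.65 [[392.0, 254.0], [289.0, 214.0], [384.0, 286.0]]
```

Emit:
send_rows(
  deltas=[
    {"tx": 0, "ty": 0, "tz": 0.2, "turn": 0},
    {"tx": 0, "ty": 0, "tz": 0.2, "turn": 0},
    {"tx": 0.3, "ty": 0, "tz": 0.2, "turn": 0},
    {"tx": 0.6, "ty": 0, "tz": 0.2, "turn": 0},
    {"tx": 0.9, "ty": 0, "tz": 0.2, "turn": 0},
    {"tx": 1.2, "ty": 0, "tz": 0.2, "turn": 0},
    {"tx": 1.5, "ty": 0, "tz": 0.2, "turn": 0},
    {"tx": 1.8, "ty": 0, "tz": 0.2, "turn": 0},
    {"tx": 2.1, "ty": 0, "tz": 0.2, "turn": 0},
    {"tx": 2.4, "ty": 0, "tz": 0.2, "turn": 0},
    {"tx": 2.7, "ty": 0, "tz": 0.2, "turn": 0},
    {"tx": 3.0, "ty": 0, "tz": 0.2, "turn": 0},
    {"tx": 3.0, "ty": 0, "tz": 0.2, "turn": 0},
  ],
)

```text
time_s: 5.6
ee_pos: [473.4, -81.5, 22.4]
tcp_rot: [0.0, 0.991, -0.135, 0.001]
ft_force: [-2.9, -1.8, 4.1]
finger_gap: 0.792
```

```bash
python3 d.py -115 -39.5 22
python3 - <<'E'
from workcell import snapshot
import cv2
for n in ["wrist","side"]:
    im=snapshot(n); cv2.imwrite(f"pics/{n}5.png",im[:,:,::-1])
    if n=="side": cv2.imwrite("pics/side5c.png",cv2.resize(im[120:250,210:390,::-1],None,fx=4.4,fy=4.4,interpolation=cv2.INTER_CUBIC))
E
```

```text
t 5.6 now st [[-84.2 -39.3  22.4]] delta cm [-3.08  0.02  0.04] turn -0.0 F [-2.9 -1.8  4.1] gap 0.7924601227741508
cam st [[ -5. -40. 164.]]
```

View pics/wrist5.png

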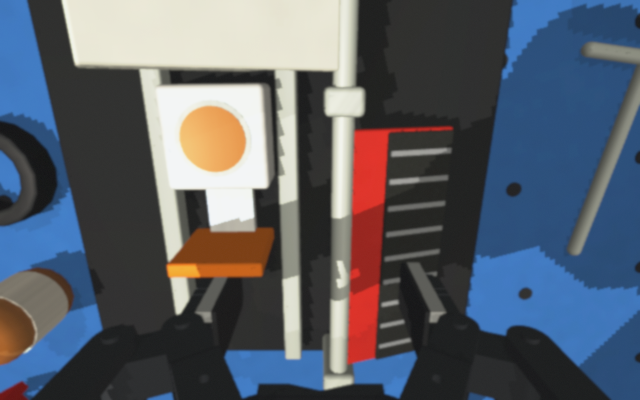

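View pics/side5c.png

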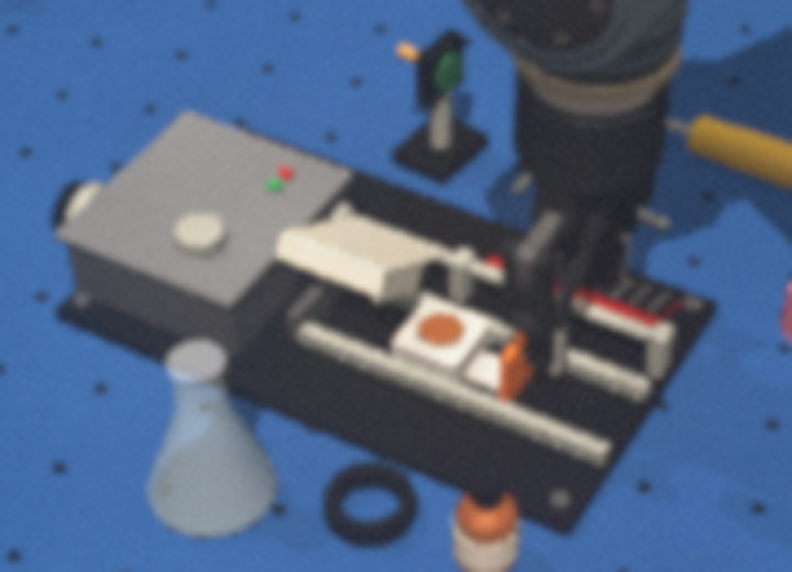

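Emit:
send_rows(
  deltas=[
    {"tx": 0.3, "ty": 0, "tz": 0, "turn": 0},
    {"tx": 0.6, "ty": 0, "tz": 0, "turn": 0},
    {"tx": 0.9, "ty": 0, "tz": 0, "turn": 0},
    {"tx": 1.2, "ty": 0, "tz": 0, "turn": 0},
    {"tx": 1.5, "ty": 0, "tz": 0, "turn": 0},
    {"tx": 1.8, "ty": 0, "tz": 0, "turn": 0},
    {"tx": 2.1, "ty": 0, "tz": 0, "turn": 0},
    {"tx": 2.4, "ty": 0, "tz": 0, "turn": 0},
    {"tx": 2.7, "ty": 0, "tz": 0, "turn": 0},
    {"tx": 3.0, "ty": 0, "tz": 0, "turn": 0},
    {"tx": 3.5, "ty": 0, "tz": 0, "turn": 0},
    {"tx": 3.5, "ty": 0, "tz": 0, "turn": 0},
  ],
)

```text
time_s: 6.9
ee_pos: [506.8, -90.7, 22.4]
tcp_rot: [0.0, 0.991, -0.135, 0.0]
ft_force: [-2.6, 0.4, 4.9]
finger_gap: 0.793
```

```bash
python3 d.py -31 -39.5 22
python3 - <<'E'
from workcell import snapshot
import cv2
for n in ["wrist","side"]:
    im=snapshot(n); cv2.imwrite(f"pics/{n}6.png",im[:,:,::-1])
    if n=="side": cv2.imwrite("pics/side6c.png",cv2.resize(im[120:250,210:390,::-1],None,fx=4.4,fy=4.4,interpolation=cv2.INTER_CUBIC))
E
```

```text
t 6.9 now st [[-49.6 -39.3  22.4]] delta cm [1.86 0.02 0.04] turn -0.0 F [-2.6  0.4  4.9] gap 0.7934862909935048
cam st [[ 30. -40. 164.]]
```

View pics/wrist6.png

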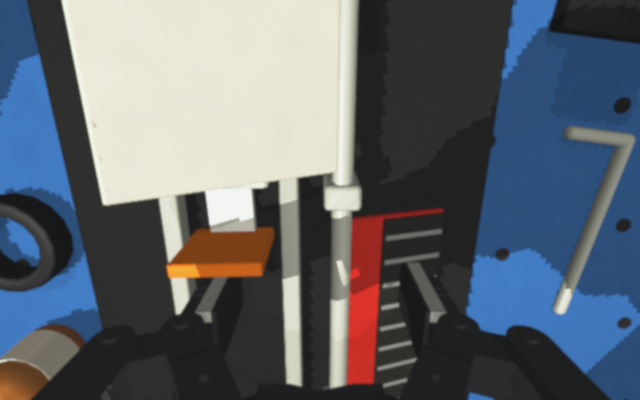

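View pics/side6c.png

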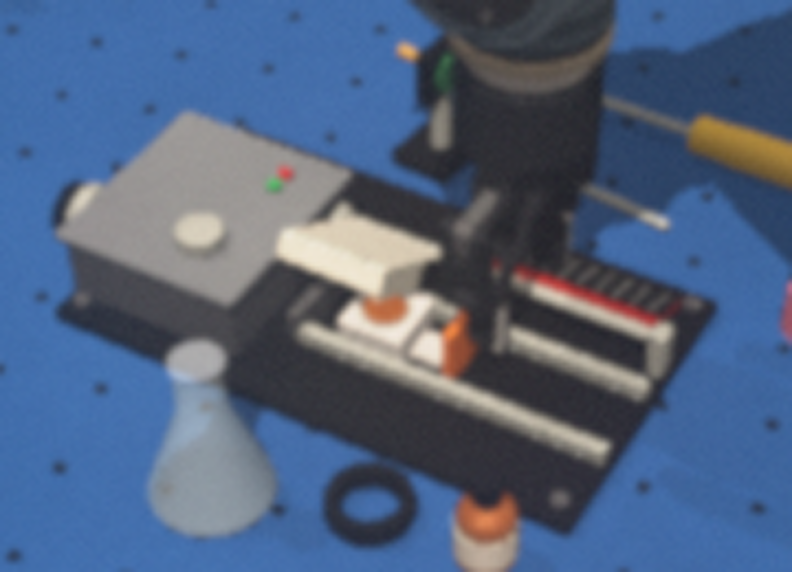

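Run:
```python
from h import *
W=camera_info("wrist");p=np.load("st.npy")
for q in((168,277),(263,276)):print(inv(p,atz(W,q,46)).round(1))
```

```text
[[-38.8  17.3  46. ]]
[[-38.4 -18.5  46. ]]
```

Emit:
send_rows(
  deltas=[
    {"tx": 0.3, "ty": 0, "tz": 0, "turn": 0},
    {"tx": 0.6, "ty": 0, "tz": 0, "turn": 0},
    {"tx": 0.9, "ty": 0, "tz": 0, "turn": 0},
    {"tx": 1.2, "ty": 0, "tz": 0, "turn": 0},
    {"tx": 1.4, "ty": 0, "tz": 0, "turn": 0},
    {"tx": 1.5, "ty": 0, "tz": 0, "turn": 0},
    {"tx": 1.6, "ty": 0, "tz": 0, "turn": 0},
    {"tx": 1.6, "ty": 0, "tz": 0, "turn": 0},
    {"tx": 1.6, "ty": 0, "tz": 0, "turn": 0},
  ],
)

```text
time_s: 7.9
ee_pos: [521.4, -94.8, 22.2]
tcp_rot: [-0.0, 0.991, -0.135, -0.0]
ft_force: [-4.5, -0.1, 5.6]
finger_gap: 0.797
```

Emit:
send_rows(
  deltas=[
    {"tx": 0.05, "ty": 0, "tz": 0, "turn": 0},
    {"tx": 0.1, "ty": 0, "tz": 0, "turn": 0},
    {"tx": 0.1, "ty": 0, "tz": 0, "turn": 0},
  ],
)

```text
time_s: 8.2
ee_pos: [522.3, -95.0, 22.2]
tcp_rot: [-0.0, 0.991, -0.135, -0.001]
ft_force: [-5.3, 0.3, 4.9]
finger_gap: 0.796
```

Emit:
send_rows(
  deltas=[
    {"tx": 0.05, "ty": 0, "tz": 0, "turn": 0},
    {"tx": 0.1, "ty": 0, "tz": 0, "turn": 0},
    {"tx": 0.1, "ty": 0, "tz": 0, "turn": 0},
  ],
)

```text
time_s: 8.5
ee_pos: [523.3, -95.2, 22.2]
tcp_rot: [-0.0, 0.991, -0.135, -0.001]
ft_force: [-5.2, -0.1, 6.2]
finger_gap: 0.795
```

Emit:
send_rows(
  deltas=[
    {"tx": 0.05, "ty": 0, "tz": 0, "turn": 0},
    {"tx": 0.1, "ty": 0, "tz": 0, "turn": 0},
    {"tx": 0.1, "ty": 0, "tz": 0, "turn": 0},
  ],
)

```text
time_s: 8.8
ee_pos: [524.2, -95.5, 22.2]
tcp_rot: [-0.0, 0.991, -0.135, -0.001]
ft_force: [-5.2, -0.8, 6.3]
finger_gap: 0.794
```

```bash
python3 d.py -31 -39.5 22
python3 - <<'E'
from workcell import snapshot
import cv2
for n in ["wrist","side"]:
    im=snapshot(n); cv2.imwrite(f"pics/{n}7.png",im[:,:,::-1])
    if n=="side": cv2.imwrite("pics/side7c.png",cv2.resize(im[120:250,210:390,::-1],None,fx=4.4,fy=4.4,interpolation=cv2.INTER_CUBIC))
E
```

```text
t 8.8 now st [[-31.5 -39.3  22.2]] delta cm [0.05 0.02 0.02] turn -0.0 F [-5.2 -0.8  6.3] gap 0.7938619431306055
cam st [[ 48. -40. 164.]]
```

View pics/wrist7.png

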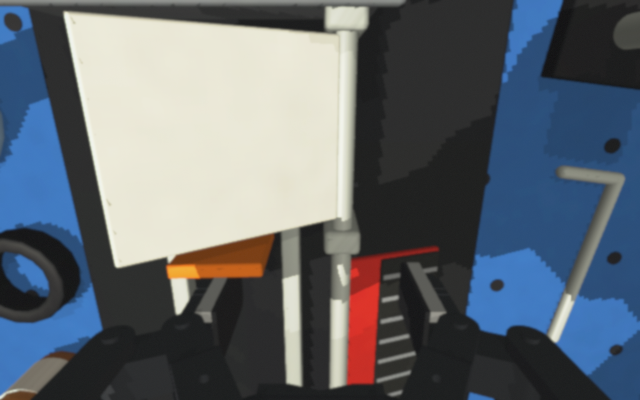

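View pics/side7c.png

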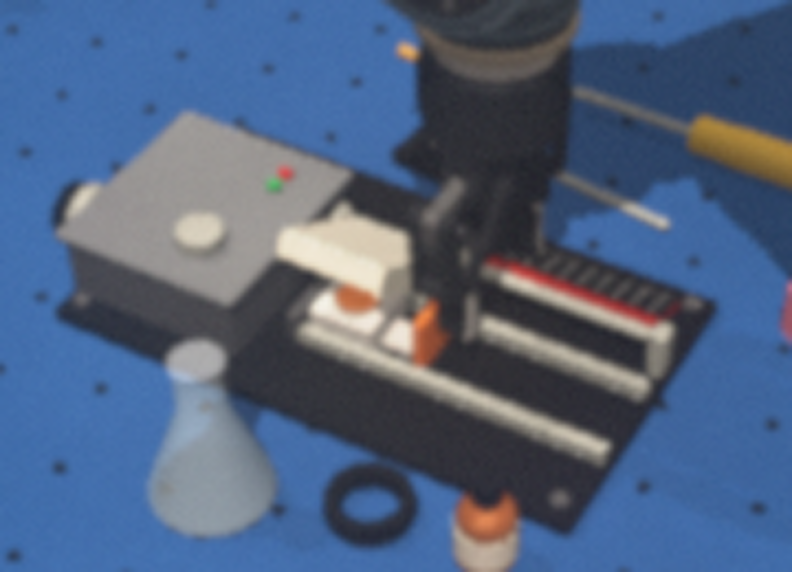

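Emit:
send_rows(
  deltas=[
    {"tx": 0.05, "ty": 0, "tz": 0, "turn": 0},
    {"tx": 0.1, "ty": 0, "tz": 0, "turn": 0},
    {"tx": 0.1, "ty": 0, "tz": 0, "turn": 0},
  ],
)

```text
time_s: 9.2
ee_pos: [524.4, -95.5, 22.1]
tcp_rot: [-0.0, 0.991, -0.134, -0.002]
ft_force: [-10.3, 1.1, 9.7]
finger_gap: 0.79
```

Emit:
send_rows(
  deltas=[
    {"tx": 0.05, "ty": 0, "tz": 0, "turn": 0},
    {"tx": 0.1, "ty": 0, "tz": 0, "turn": 0},
    {"tx": 0.1, "ty": 0, "tz": 0, "turn": 0},
  ],
)

```text
time_s: 9.5
ee_pos: [524.4, -95.5, 21.9]
tcp_rot: [-0.0, 0.991, -0.134, -0.003]
ft_force: [-13.3, 2.8, 11.9]
finger_gap: 0.798
```

Emit:
send_rows(
  deltas=[
    {"tx": -0.2, "ty": 0, "tz": 0, "turn": 0},
    {"tx": -0.4, "ty": 0, "tz": 0, "turn": 0},
    {"tx": -0.6, "ty": 0, "tz": 0, "turn": 0},
    {"tx": -0.8, "ty": 0, "tz": 0, "turn": 0},
    {"tx": -0.8, "ty": 0, "tz": 0, "turn": 0},
  ],
)

```text
time_s: 10.0
ee_pos: [519.3, -94.2, 22.5]
tcp_rot: [0.0, 0.991, -0.135, 0.001]
ft_force: [3.0, -1.6, 4.5]
finger_gap: 0.795
```

```bash
python3 d.py -31 -39.5 22
python3 - <<'E'
from workcell import snapshot
import cv2
for n in ["wrist"]:
    im=snapshot(n); cv2.imwrite(f"pics/{n}8.png",im[:,:,::-1])
E
```

```text
t 10.0 now st [[-36.6 -39.3  22.5]] delta cm [0.56 0.02 0.05] turn -0.0 F [ 3.  -1.6  4.5] gap 0.7954486015050571
cam st [[ 43. -40. 164.]]
```

View pics/wrist8.png

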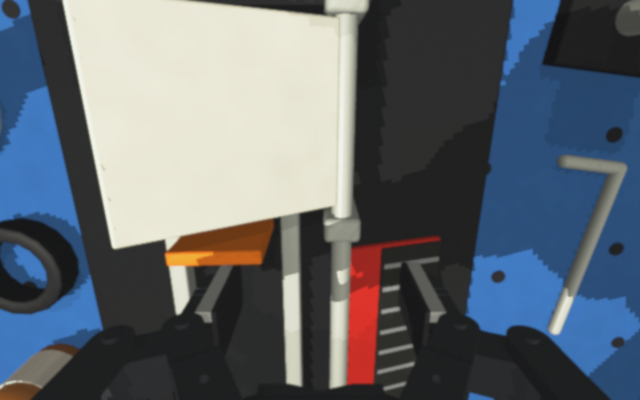

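Fingers are 5 mm off the tab (rear edge at row 264), and the flap is still held open. Now I'll raise the tool.

Emit:
send_rows(
  deltas=[
    {"tx": 0, "ty": 0, "tz": -0.5, "turn": 0},
    {"tx": 0, "ty": 0, "tz": -1.0, "turn": 0},
    {"tx": 0, "ty": 0, "tz": -1.5, "turn": 0},
    {"tx": 0, "ty": 0, "tz": -2.0, "turn": 0},
    {"tx": 0, "ty": 0, "tz": -3, "turn": 0},
    {"tx": 0, "ty": 0, "tz": -6, "turn": 0},
    {"tx": 0, "ty": 0, "tz": -9, "turn": 0},
    {"tx": 0, "ty": 0, "tz": -12, "turn": 0},
    {"tx": -3, "ty": 0, "tz": -14, "turn": 0},
    {"tx": -6, "ty": 0, "tz": -15, "turn": 0},
    {"tx": -8, "ty": 0, "tz": -15, "turn": 0},
    {"tx": -8, "ty": 0, "tz": -15, "turn": 0},
    {"tx": -8, "ty": 0, "tz": -15, "turn": 0},
    {"tx": -8, "ty": 0, "tz": -15, "turn": 0},
  ],
)

```text
time_s: 11.45
ee_pos: [442.6, -72.9, 172.5]
tcp_rot: [0.0, 0.991, -0.135, 0.0]
ft_force: [-0.1, -0.9, -0.6]
finger_gap: 0.796
```

```bash
python3 d.py -31 -39.5 22
python3 - <<'E'
from workcell import snapshot
import cv2
for n in ["wrist","side","top"]:
    im=snapshot(n); cv2.imwrite(f"pics/{n}9.png",im[:,:,::-1])
    if n=="side": cv2.imwrite("pics/side9c.png",cv2.resize(im[120:250,210:390,::-1],None,fx=4.4,fy=4.4,interpolation=cv2.INTER_CUBIC))
E
```

```text
t 11.45 now st [[-116.2  -39.3  172.5]] delta cm [ 8.52  0.02 15.05] turn -0.0 F [-0.1 -0.9 -0.6] gap 0.7964455345856353
cam st [[-37. -40. 314.]]
```

View pics/wrist9.png

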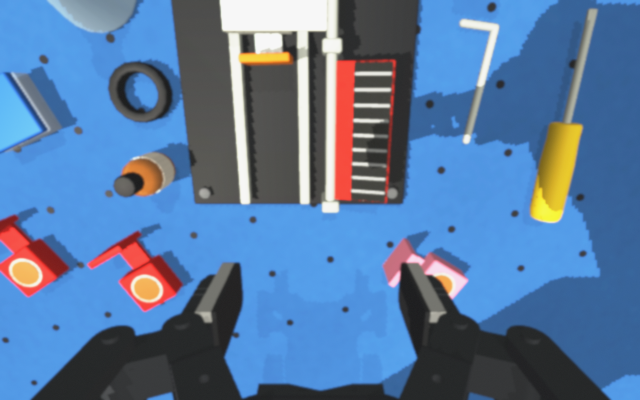

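View pics/side9c.png

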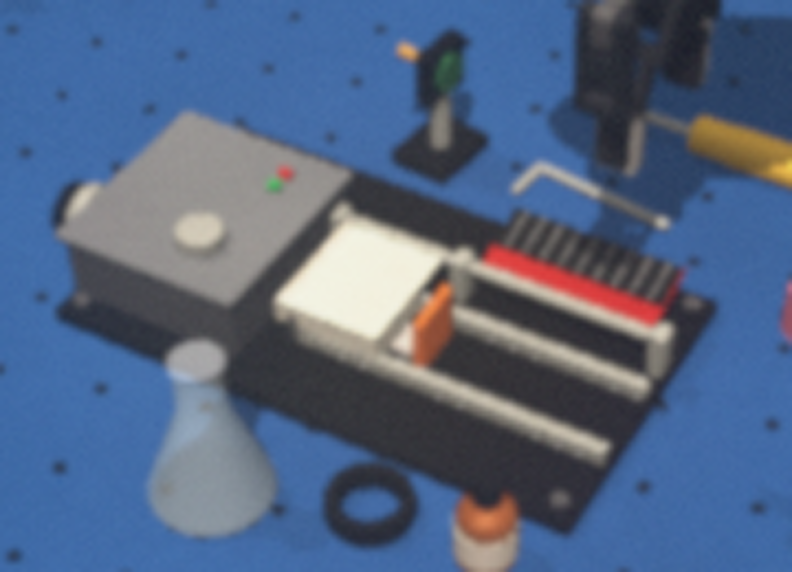

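View pics/top9.png

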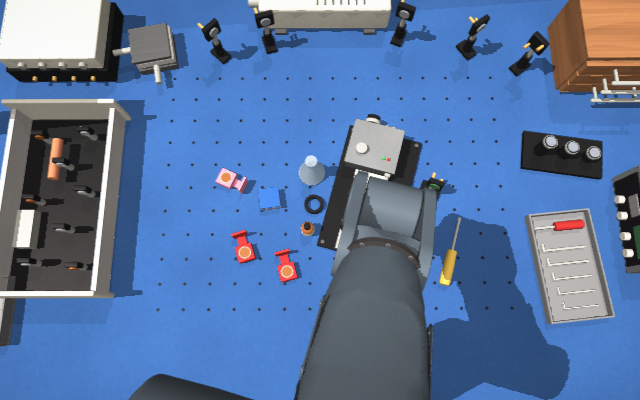

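Run:
```python
from h import *
import cv2
W=camera_info("wrist");p=np.load("st.npy")
a=cv2.imread("pics/wrist9.png")[0:90,200:420];cv2.imwrite("pics/w9c.png",cv2.resize(a,None,fx=3.6,fy=3.6,interpolation=cv2.INTER_CUBIC))
for q,z in(((241,63),46),((290,63),46),((221,31),37)):print(inv(p,atz(W,q,z)).round(1))
```

```text
[[-23.1  15.7  46. ]]
[[-23.1 -18.7  46. ]]
[[-1.5 30.2 37. ]]
```

View pics/w9c.png

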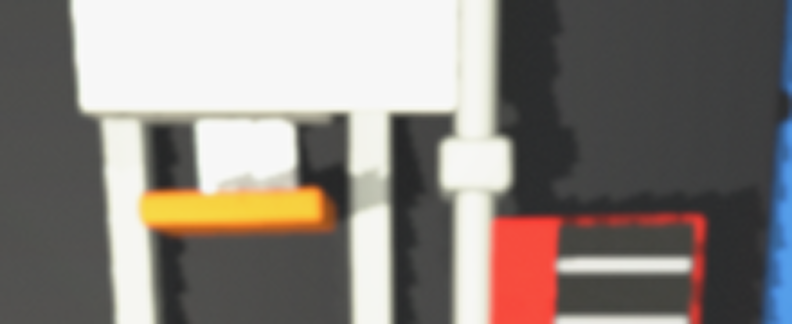

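```bash
python3 -c "
from workcell import ctrl
print(ctrl.finish_job())"
```

```text
the job is handed in; nothing more can be done
None
```

The sample carrier is loaded fully home in the port, the flap has sprung shut behind it, and the job is handed in, at about 11.6 s on the robot's clock.

- **What I did:** I set the fingertips about 75 mm apart and pressed one on the thumb bar. That opened the flap to about 0.54 rad, estimated from the side camera. The other fingertip pushed the orange tab along the guide until the carrier stopped. I then slid back 5 mm with the flap still held open, and raised the fingers straight up and clear.
- **Carrier home:** It stopped moving while the force on the wrist rose from about 5 N to 13 N. The tab's rear face then measured x = -22 to -23 mm. The hood edge read about 1.5 mm low in the same picture, so that agrees with the expected -21 mm to within 1 mm.
- **Flap shut:** The hood and thumb bar look the same in the side view as in the first picture.
- **Surroundings:** The things around the port look unmoved in the side, top and wrist pictures. The wrist force is about 0 N, so the robot is touching nothing.
- **Failures or disagreements:** One move call was refused because of missing keys, and nothing moved. The tab sits about 1.5 mm right of centre, within the 2 mm play in the guide.

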